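# Clear the plate, run the extraction and burnish the seam

### The arm

A 6-joint arm with a two-finger parallel gripper is mounted at the origin on the work surface. World frame = base frame: x ahead of the robot, y to its left, z up, the work surface at z = 0. Lengths are in mm, angles in rad, forces in N, time in s.
With the tool pointing down it reaches from about 400 to 925 mm from the base axis. Payload 12.5 kg.
Tool frame: the origin (TCP) lies between the finger pads; the fingertips stand env.tip_extent ahead of it and the grasp point (between the pads) lies 11 mm behind it (env.tip_extent is the distance from the TCP to the fingertips, in mm); z points along the fingers, y is the line along which they close (so a half turn about z gives the same grasp; the last joint's range is limited). The gripper opens to 95 mm and grips with 3 to 60 N. Pads are 20 mm wide; open, the fingers measure 119 mm over their backs; the gripper's body (75 mm by 180 mm) begins 59 mm behind the grasp point.
Start: joints at [-1.252, 0.491, 1.559, -0, 1.092, -0.106], TCP at [257.61, -569.458, 222.661] pointing down, gripper open.
Joint ranges: [-3.1, 3.1], [-0.84, 2.19], [0.05, 2.79], [-1.13, 4.28], [0.06, 2.93], [-2.69, 2.69]. Speed limits (rad/s): [2.22, 2.22, 2.79, 3.14, 3.14, 3.14].

### API

Orientations are given as [roll, pitch, yaw] about the fixed x, y, z axes, in that order (R = Rz(yaw) Ry(pitch) Rx(roll)).
In Python, from cell import env gives the robot as it stands.
- The arm moves only by the tool carry_out, never from a script. Its argument "motion" is a list of rows, each a list of 5 numbers: the shift along the tool's x, y, z in mm, then the turn about the tool's z in degrees, then the closure, from 0 (fully open) to 1 (shut). A call has 1 to 12 rows; each row shifts and turns the commanded pose from where the row before left it, along the tool's axes as they then stand; what a row does not reach is not made up. A row lasts 1/10 s, in which the tool goes at most 50 mm and 8.59 degrees, less where a joint would pass 70% of its speed; a pose out of reach is approached as far as the arm can. A call with a gripper value outside its range is refused whole. The fingers move at their own pace and stop on an object; the grip force is fixed at half the most. Time passes only in rows, so rows that do not move let the fingers close. It gives the time, the measured TCP pose, the force, the opening and the grip force at its end, in the units of the state.
- env.state(): the state, without advancing time (a new reading comes with each control period).
- env.read_camera(name): name is "side" or "top"; returns a dict with "color" (480x640x3 uint8, red, green, blue), "K" (3x3 intrinsics, pixels), "dist" ([k1, k2, p1, p2, k3] as OpenCV has them; the pictures are not rectified), "R" (3x3) and "t" (3): a world point X has camera coordinates R X + t. Camera axes: x right, y down, z forward; pixel columns grow to the right and rows downward; lengths in mm; the calibration is good to about 2 mm. A picture is of the moment at which its call begins. There is no depth.
- env.job_done(): hands the job in; it is judged then, once.
The state is a dict: "t": time; "joints": joint angles; "qvel": joint speeds; "tau": joint torques, N m; "eef_pos": TCP position; "tcp_rot": TCP orientation; "ft_force": force on the tool from outside, world axes, zero at the start; "moment": the same for the moment, N m; "opening": opening from 0.0 (shut) to 1.0 (fully open); "grip_force": force on a finger pad.
Only numpy, scipy, OpenCV 4.12 (cv2) and the standard library are available. Lean on these libraries where they do the work, as an engineer would, in place of code of your own. Each camera call takes 0.05 s, during which the arm holds its last target. There are 200 camera calls.

### The job

Finish the seam on the brass work plate: put everything lying on the plate into the grey scrap tray and turn the dust-extraction dial to its yellow mark. With the plate clear and the dial there, take the burnisher and, with its tip touching the plate, follow the dark seam slowly (under 5 cm/s) from the green dot round the bend to the red dot. Then hang the burnisher upright in its fork again, turn the dial back to the white mark, and leave the other tools where they are.

Things in the scene. Friction and masses are not known exactly. Their poses are not given: they have to be found in the camera images.
- plate: Brass work plate 170 (x) x 280 (y) x 8 mm on a smaller fixed jig block. Origin: centre of its top face, 34 mm above the table, z up. Spring-mounted: it stays level, starts to sink at about 3 N and is 6 mm down (its stop) at about 10 N, 1.2 N per mm. Place and yaw (up to 0.25 rad) vary.
- dial (a joint): Black selector dial on a grey box (150 x 150 x 50 mm tall), rad. The value grows clockwise seen from above, 0 to 1.8; four spring detents, marked by dots on the box: white (off) 0, green 0.6, yellow 1.2, red 1.8. Let go, it clicks into the nearest detent; turning takes up to 0.2 N m. Starts at white, green or between.
- dial_grip (a point): Point on the dial's vertical axis where to grip, 86 mm up. The grip is a bar 58 mm long (this frame's x), 14 mm thick (y), top 11 mm above this point; below it a disc 60 mm across, its top 22 mm below this point. The frame turns with the dial, z up; the end with the white line (-x) points at a dot. Dots lie 52 mm from the axis, white on the robot's side.
- tray: Fixed grey open scrap tray, outside 240 (x) x 180 (y) x 45 mm tall, walls and floor 5 mm. Origin at the centre of its underside, z up. Tray and control box stand to the left and right of the plate, either way round.
- fork (a point): Where the burnisher hangs: midway between the two fork arms of the white stand, at their top face, 100 mm above the table. The arms run along this frame's x, 10 mm thick, with a 20 mm slot between them, open at the -x end, the stand's post (top 95 mm up) behind at +x, from 41 mm on. z up.
- burnisher: The stylus, 126 mm long, 0.15 kg, starts upright. Origin at its rounded steel tip (8 mm across), z up the handle. Shank 12 mm thick; brass collar 40 mm across from 60 to 66 mm up, its underside rests on the fork arms; orange square handle 24 x 24 mm (sides along x and y) from 66 to 126 mm up; grip at 100 mm.
- collar (a point): Centre of the underside of the burnisher's collar, 60 mm above its tip on its axis, z up the handle.
- strip: Aluminium strip 110 (x) x 18 (y) x 10 mm tall, 0.13 kg. Origin at the centre of its underside.
- bar: Copper bar 84 (x) x 14 (y) x 14 mm tall, 0.12 kg. Origin at the centre of its underside.
- wedge: Plain wooden block 96 (x) x 28 (y) x 18 mm tall, 0.05 kg. Origin at the centre of its underside.
- file: Small file: blue handle 70 (x, from -50 to +20 mm) x 20 (y) x 18 mm tall and steel blade 12 mm wide, 6 mm thick, to x = +80 mm. Origin on the underside of the handle, near its centre of mass: grip there.
- seam0 (a point): Point on the dark seam on the plate's top face: its start, the green dot. Number 0 of 0 to 6 in order; the seam is straight from 0 to 3 and from 3 to 6, 109 and 95 mm long.
- seam1 (a point): Point on the dark seam on the plate's top face: between its start and the bend. Number 1 of 0 to 6 in order; the seam is straight from 0 to 3 and from 3 to 6, 109 and 95 mm long.
- seam2 (a point): Point on the dark seam on the plate's top face: between its start and the bend. Number 2 of 0 to 6 in order; the seam is straight from 0 to 3 and from 3 to 6, 109 and 95 mm long.
- seam3 (a point): Point on the dark seam on the plate's top face: the bend. Number 3 of 0 to 6 in order; the seam is straight from 0 to 3 and from 3 to 6, 109 and 95 mm long.
- seam4 (a point): Point on the dark seam on the plate's top face: between the bend and its end. Number 4 of 0 to 6 in order; the seam is straight from 0 to 3 and from 3 to 6, 109 and 95 mm long.
- seam5 (a point): Point on the dark seam on the plate's top face: between the bend and its end. Number 5 of 0 to 6 in order; the seam is straight from 0 to 3 and from 3 to 6, 109 and 95 mm long.
- seam6 (a point): Point on the dark seam on the plate's top face: its end, the red dot. Number 6 of 0 to 6 in order; the seam is straight from 0 to 3 and from 3 to 6, 109 and 95 mm long.
- hammer: Bystander: hammer with orange handle, 250 mm, lying at the left edge of the mat.
- mallet: Bystander: rubber-handled mallet, 200 mm, lying at the right edge of the mat.
- bench_block: Bystander: steel block 90 x 90 x 25 mm.
- jar: Bystander: jar, 56 mm across, 80 mm tall.
- paint_can: Bystander: blue can, 52 mm across, 90 mm tall.
- pliers: Bystander: red-handled pliers, 155 mm.

How it is judged (in metres and radians):
On the way, in this order (a step that is already met when the one before it is completed fails the run):
1. everything from the plate is in the tray and the dial stands at yellow (x of strip in the frame of tray between -0.115 and 0.115 m and y of strip in the frame of tray between -0.085 and 0.085 m and z of each of strip, bar, wedge, file in the frame of tray below 0.05 m and x of bar in the frame of tray between -0.115 and 0.115 m and y of bar in the frame of tray between -0.085 and 0.085 m and x of wedge in the frame of tray between -0.115 and 0.115 m and y of wedge in the frame of tray between -0.085 and 0.085 m and x of file in the frame of tray between -0.115 and 0.115 m and y of file in the frame of tray between -0.085 and 0.085 m and value of joint dial between 1.05 and 1.36 rad), for 0.2 s.
2. the burnisher's tip touches the plate within 8 mm of the green dot of the seam, moving slower than 6 cm/s, with the dial at yellow (distance between burnisher and seam0 below 0.008 m and contact force between burnisher and plate above 0.2 N and linear speed of burnisher below 0.06 m/s and value of joint dial between 1.05 and 1.36 rad).
3. the burnisher's tip touches the plate within 8 mm of point 1 of the seam, moving slower than 6 cm/s, with the dial at yellow (distance between burnisher and seam1 below 0.008 m and contact force between burnisher and plate above 0.2 N and linear speed of burnisher below 0.06 m/s and value of joint dial between 1.05 and 1.36 rad).
4. the burnisher's tip touches the plate within 8 mm of point 2 of the seam, moving slower than 6 cm/s, with the dial at yellow (distance between burnisher and seam2 below 0.008 m and contact force between burnisher and plate above 0.2 N and linear speed of burnisher below 0.06 m/s and value of joint dial between 1.05 and 1.36 rad).
5. the burnisher's tip touches the plate within 8 mm of the bend of the seam, moving slower than 6 cm/s, with the dial at yellow (distance between burnisher and seam3 below 0.008 m and contact force between burnisher and plate above 0.2 N and linear speed of burnisher below 0.06 m/s and value of joint dial between 1.05 and 1.36 rad).
6. the burnisher's tip touches the plate within 8 mm of point 4 of the seam, moving slower than 6 cm/s, with the dial at yellow (distance between burnisher and seam4 below 0.008 m and contact force between burnisher and plate above 0.2 N and linear speed of burnisher below 0.06 m/s and value of joint dial between 1.05 and 1.36 rad).
7. the burnisher's tip touches the plate within 8 mm of point 5 of the seam, moving slower than 6 cm/s, with the dial at yellow (distance between burnisher and seam5 below 0.008 m and contact force between burnisher and plate above 0.2 N and linear speed of burnisher below 0.06 m/s and value of joint dial between 1.05 and 1.36 rad).
8. the burnisher's tip touches the plate within 8 mm of the red dot of the seam, moving slower than 6 cm/s, with the dial at yellow (distance between burnisher and seam6 below 0.008 m and contact force between burnisher and plate above 0.2 N and linear speed of burnisher below 0.06 m/s and value of joint dial between 1.05 and 1.36 rad).
At the end, for the whole second after the job is handed in: Everything from the plate lies at rest in the tray (its origin inside the walls and under 50 mm above the tray's underside); the burnisher hangs at rest in the fork, collar within 15 mm of the fork point and within 6 mm of the arms' top, tilted under 0.1 rad; the dial reads under 0.15 (white) (x of strip in the frame of tray between -0.115 and 0.115 m and y of strip in the frame of tray between -0.085 and 0.085 m and z of each of strip, bar, wedge, file in the frame of tray below 0.05 m and x of bar in the frame of tray between -0.115 and 0.115 m and y of bar in the frame of tray between -0.085 and 0.085 m and x of wedge in the frame of tray between -0.115 and 0.115 m and y of wedge in the frame of tray between -0.085 and 0.085 m and x of file in the frame of tray between -0.115 and 0.115 m and y of file in the frame of tray between -0.085 and 0.085 m and linear speed of each of strip, bar, wedge, file, burnisher below 0.02 m/s and value of joint dial below 0.15 rad and horizontal distance between collar and fork below 0.015 m and z of collar in the frame of fork between -0.006 and 0.006 m and angle between burnisher's own z axis and vertical below 0.1 rad); the robot touches nothing.
It fails at once if a bystander (hammer, mallet, bench block, jar, can, pliers) is moved more than 5 cm (distance of any of hammer, mallet, bench_block, jar, paint_can, pliers from where it was at the start of the episode above 0.05 m).
Of strip, bar, wedge, file only 2 to 4 are there at a start; the rules pass over those that are not, and their reading is None.
At some moment in a run one of strip, bar, wedge, file may be knocked a few centimetres aside while the robot is not near it.
It also fails if it takes over 210 s, if anything falls off the work surface, if the arm or the gripper's body presses on something with over 40 N, if the wrist force passes 120 N, or if a joint passes its speed limit or range.

## Working session

There is one attempt and no reset: what is moved stays moved. The work goes in short steps, Python scripts to look and compute and a tool call to move; the robot and the scene stay as the last step left them, time stands still between calls to the robot, and variables do not carry over. Pictures are saved under pics/ and viewed, at most 14 in all, crops included, and the job is handed in when it is done.

Besides the shell and the picture viewer there is one more tool, called after "Emit:" by a JSON object that holds its "name" and its "arguments". carry_out: Moves the arm, as the interface text tells. Its arguments: {"type":"object","properties":{"motion":{"type":"array"}},"required":["motion"]}

```bash
mkdir -p pics; ls; python3 - <<'E'
from cell import env
import cv2
print(env.state(), env.tip_extent)
for n in ("top","side"):
    c=env.read_camera(n); cv2.imwrite(f"pics/{n}0.png",c["color"][:,:,::-1]); print(n,c["K"].tolist(),c["dist"],c["R"].tolist(),c["t"])
E
```

```text
pics
{'t': 0.0, 'joints': array([-1.25156172e+00,  4.91572479e-01,  1.55946756e+00,  3.15948707e-06,
        1.09169797e+00, -1.05628860e-01]), 'qvel': array([ 0.00092306, -0.00039426,  0.00258789, -0.00053764, -0.00010358,
        0.00110128]), 'tau': array([-8.84564452e-04, -6.12637854e+01, -2.58182126e+01,  6.92441105e-02,
        4.80860390e-02, -8.51764389e-05]), 'eef_pos': array([ 257.55097309, -569.20005104,  222.04748282]), 'tcp_rot': array([-3.14045398e+00, -1.23544223e-04,  4.24861938e-01]), 'ft_force': array([ 0.17974813,  0.60517434, -0.25149032]), 'moment': array([0.06330634, 0.00654833, 0.00482742]), 'grip_force': 0.0, 'opening': 0.9994157447655327} 8.0
top [[564.1183053296636, 0.0, 329.03659818599186], [0.0, 564.1183053296636, 239.24920661714762], [0.0, 0.0, 1.0]] [0.00544485 0.         0.         0.         0.        ] [[-0.07239391107878354, -0.9973613729911307, -0.005423403356220101], [-0.9759887061319308, 0.07196052041739982, -0.20559116956760928], [0.20543896208275023, -0.009590368423791785, -0.9786229394878596]] [  47.11241221  626.44308344 1346.34193043]
side [[470.31666780713715, 0.0, 319.67281532897607], [0.0, 470.31666780713715, 235.48170400687613], [0.0, 0.0, 1.0]] [-0.05875955  0.          0.          0.          0.        ] [[-0.9042440069110456, -0.42697693378640866, -0.005785670213044178], [-0.27361068445753833, 0.5897436602038544, -0.75982867055675], [0.3278413782854974, -0.6854875004430917, -0.6500976214539995]] [ 572.33799547  214.37190608 1348.33137766]
```

View pics/top0.png

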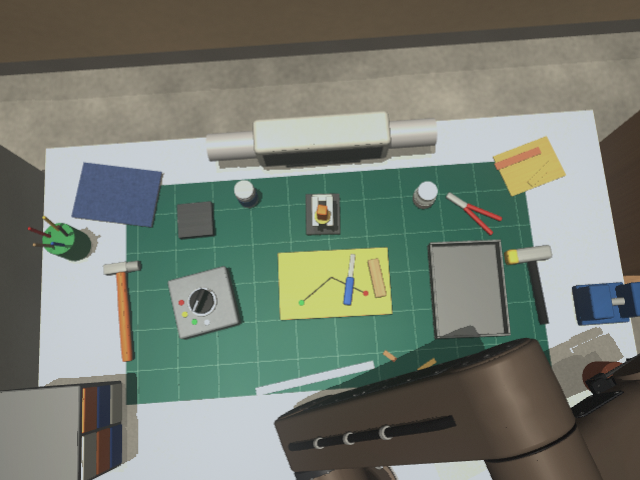

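View pics/side0.png

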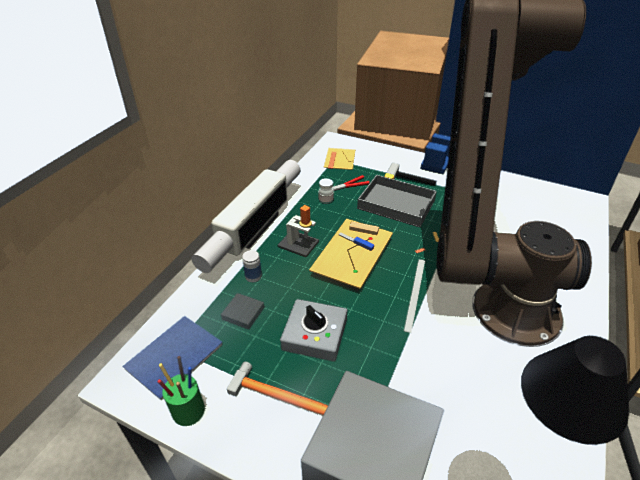

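The top view shows the plate at about (335,284) with the file (349,280) and wedge (376,278). The dial is at (202,301), the tray at (469,289) and the fork with the burnisher at (322,212). The side view agrees. I'll measure with masks and enlarged crops.

```bash
cat > h.py <<'E'
import numpy as np, cv2
from cell import env
def cam(n): return env.read_camera(n)
def ray(c,uv):
    p=cv2.undistortPoints(np.array(uv,float).reshape(-1,1,2),c["K"],c["dist"]).reshape(-1,2)
    d=np.c_[p,np.ones(len(p))]@c["R"]; o=-c["R"].T@c["t"]
    return o,d
def on(c,uv,z):
    o,d=ray(c,uv); return o+d*((z-o[2])/d[:,2])[:,None]
def proj(c,X):
    return cv2.projectPoints(np.array(X,float).reshape(-1,1,3),cv2.Rodrigues(c["R"])[0],c["t"],c["K"],c["dist"])[0].reshape(-1,2)
def tri(c1,u1,c2,u2):
    A=[];b=[]
    for c,u in((c1,u1),(c2,u2)):
        o,d=ray(c,[u]); d=d[0]/np.linalg.norm(d[0]); P=np.eye(3)-np.outer(d,d); A.append(P);b.append(P@o)
    return np.linalg.lstsq(np.vstack(A),np.hstack(b),rcond=None)[0]
def blobs(c,roi,lo,hi,amin=8):
    x0,y0,x1,y1=roi; hsv=cv2.cvtColor(c["color"],cv2.COLOR_RGB2HSV)[y0:y1,x0:x1]
    m=cv2.inRange(hsv,lo,hi); r=[]
    for k in cv2.findContours(m,cv2.RETR_EXTERNAL,cv2.CHAIN_APPROX_NONE)[0]:
        if len(k)>=4 and cv2.contourArea(k)>=amin: r.append(k.reshape(-1,2)+[x0,y0])
    return sorted(r,key=lambda k:-cv2.contourArea(k.astype(np.int32)))
def crop(c,roi,f,fn):
    x0,y0,x1,y1=roi; cv2.imwrite(fn,cv2.resize(c["color"][y0:y1,x0:x1,::-1],None,fx=f,fy=f,interpolation=cv2.INTER_CUBIC))
def move(target,yaw=None):
    "tool-axis shift (mm) and turn (deg) from measured pose to world target"
    s=env.state(); w=s["tcp_rot"][2]; d=np.array(target)-s["eef_pos"]; C,S=np.cos(w),np.sin(w)
    r=[C*d[0]+S*d[1], S*d[0]-C*d[1], -d[2]]
    dy=None
    if yaw is not None:
        dy=-np.degrees((yaw-w+np.pi/2)%np.pi-np.pi/2)
    print("shift",np.round(r,1),"turn",dy, "yaw",round(w,4),"pos",s["eef_pos"].round(1))
E
python3 - <<'E'
from h import *
c=cam("top"); s=cam("side")
def rect(k,z,n,c=c):
    w=on(c,k,z)[:,:2].astype(np.float32); (cx,cy),(a,b),t=cv2.minAreaRect(w); 
    print(n,"c",round(cx,1),round(cy,1),"size",round(a),round(b),"ang of a-axis",round(np.radians(t),3))
P=(270,240,400,330)
for k in blobs(c,P,(18,90,100),(35,255,255),500)[:1]: rect(k,34,"plate")
for k in blobs(c,P,(100,120,60),(130,255,255),40)[:2]: rect(k,45,"filehandle")
for k in blobs(c,P,(8,40,90),(19,200,255),60)[:3]: rect(k,52,"wedge?")
for k in blobs(c,P,(45,120,80),(75,255,255),5)[:3]: print("green",k.mean(0),on(c,[k.mean(0)],34))
for k in blobs(c,P,(0,150,100),(6,255,255),3)[:3]: print("red",k.mean(0),on(c,[k.mean(0)],34))
D=(160,260,250,345)
for nm,lo,hi in(("red",(0,150,100),(6,255,255)),("yel",(22,150,120),(32,255,255)),("grn",(45,150,80),(75,255,255))):
    for k in blobs(c,D,lo,hi,3)[:2]: print(nm,k.mean(0),on(c,[k.mean(0)],50))
for k in blobs(c,(300,190,345,240),(5,150,120),(18,255,255),10)[:3]: rect(k,166,"handle orange")
crop(c,(270,240,400,330),6,"pics/plate.png")
crop(c,(160,260,250,345),7,"pics/dial.png")
crop(c,(290,180,360,240),9,"pics/fork.png")
E
```

```text
plate c 522.0 -3.7 size 279 169 ang of a-axis 1.552
filehandle c 499.2 -37.3 size 16 68 ang of a-axis 1.369
green [301.  302.3] [[479.23832034  82.55934948  34.        ]]
red [365.33333333 292.66666667] [[491.54414763 -79.89386523  34.        ]]
red [180.66666667 302.        ] [[500.15286777 378.77381543  50.        ]]
handle orange c 679.5 14.7 size 21 22 ang of a-axis 1.497
```

View pics/plate.png

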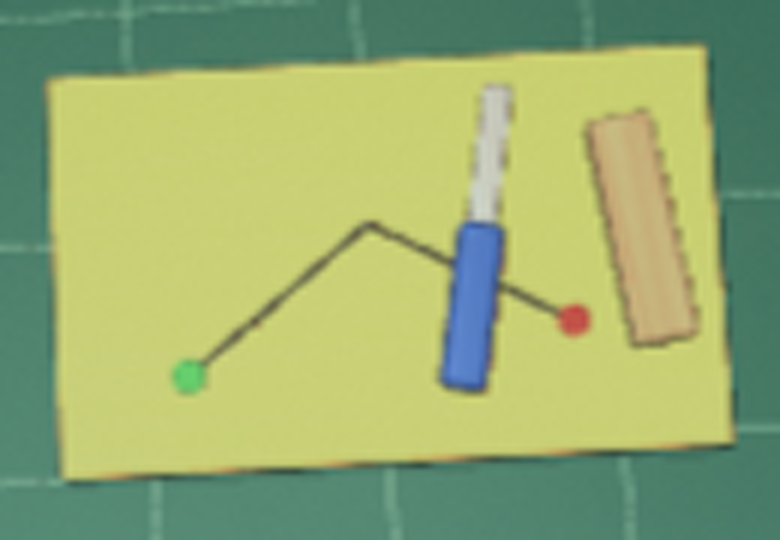

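View pics/dial.png

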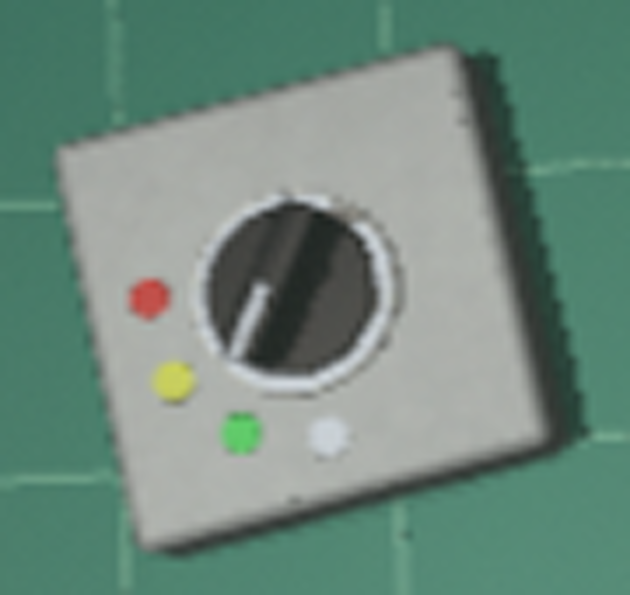

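View pics/fork.png

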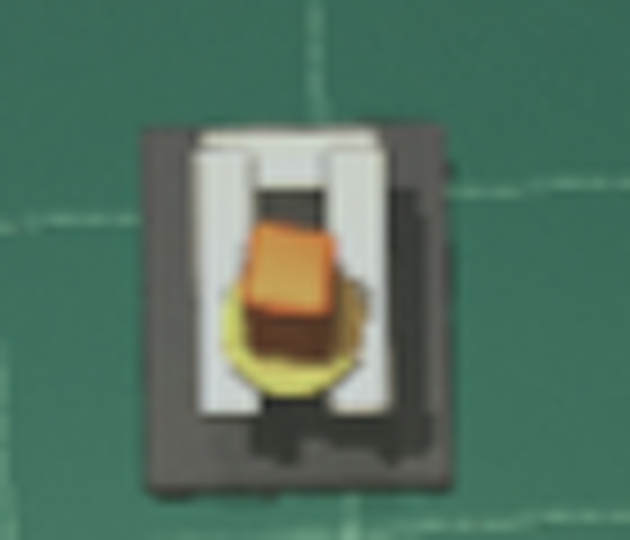

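The crops show the following:
- **Plate:** it holds only the file and the wedge. The seam runs from green (301,302) via the bend (331.5,277.3) to red (365,293).
- **Dial:** the white line points at about the green dot.
- **Burnisher:** it hangs in the fork, which opens toward the robot.

I'll turn these pixels into positions.

```bash
python3 - <<'E'
from h import *
c=cam("top")
pl=lambda L:np.array(L)/6+[270-.4,240-.4]
print("campos",-c["R"].T@c["t"])
w=on(c,pl([(587,122),(648,110),(698,335),(635,347)]),50)[:,:2]
print("wedge",w.round(1).tolist(),w.mean(0)); a=(w[0]+w[1])/2-(w[2]+w[3])/2; print(" yaw",np.arctan2(a[1],a[0]),np.linalg.norm(a))
f=on(c,pl([(498,88),(466,388),(461,228),(505,230),(486,390),(443,385)]),[36,50,52,52,52,52][0])
f=np.array([on(c,[p],z)[0] for p,z in zip(pl([(498,88),(482,228),(465,387)]),(40,50,50))]);print("file tip,front,back",f.round(1).tolist())
a=f[0]-f[2];print(" yaw",np.arctan2(a[1],a[0]))
s=on(c,pl([(189,377),(369,224),(574,321)]),34)[:,:2];print("seam",s.round(1).tolist(),np.linalg.norm(np.diff(s,axis=0),axis=1))
pc=on(c,pl([(48,80),(706,46),(734,443),(64,480)]),34)[:,:2];print("plate",pc.round(1).tolist(),pc.mean(0))
dl=lambda L:np.array(L)/7+[160-.4,260-.4]
d=on(c,dl([(328,437),(242,433),(174,381),(149,298)]),50)[:,:2]
A=np.c_[2*d,np.ones(4)];x=np.linalg.lstsq(A,(d**2).sum(1),rcond=None)[0];print("dots",d.round(1).tolist(),"c",x[:2],"r",np.sqrt(x[2]+x[:2]@x[:2]))
b=on(c,dl([(60,150),(455,45),(550,440),(145,548)]),50)[:,:2];print("box",b.round(1).tolist(),b.mean(0))
ctr=(x[:2]+b.mean(0))/2; v=d-b.mean(0);print("dot ang from boxctr",np.arctan2(v[:,1],v[:,0]),np.linalg.norm(v,axis=1))
l=on(c,dl([(262,287),(235,358)]),97)[:,:2];a=l[1]-l[0];print("line",l.round(1).tolist(),"ang",np.arctan2(a[1],a[0]),np.linalg.norm(a))
k=lambda L:np.array(L)/9+[290-.45,180-.45]
fk=on(c,k([(197,150),(258,150),(328,150),(387,150),(387,412),(328,412),(258,412),(197,412)]),100)[:,:2];print("fork",fk.round(1).tolist())
print("handle top",on(c,k([(263,220),(335,233),(328,314),(243,302)]),166)[:,:2].round(1).tolist(), on(c,k([(292,268)]),166))
print("collar",on(c,k([(293,330)]),106),on(c,k([(224,330),(365,330),(293,397)]),103).round(1).tolist())
t=on(c,[(430,241),(501,240),(508,337),(436,338)],45)[:,:2];print("tray",t.round(1).tolist(),t.mean(0))
E
```

```text
campos [ 338.22093746   14.82084497 1446.60777332]
wedge [[571.4, -91.1], [574.6, -117.0], [479.3, -129.1], [476.2, -102.7]] [ 525.3763571  -109.98779571]
 yaw 0.1236471592224481 96.02584277131965
file tip,front,back [[590.3, -55.7, 40.0], [530.1, -43.8, 50.0], [464.9, -31.5, 50.0]]
 yaw -0.19036318695720555
seam [[478.9, 82.3], [537.5, 2.8], [490.5, -79.6]] [98.76437262 94.9089729 ]
plate [[608.9, 134.2], [603.0, -145.6], [435.1, -141.4], [440.2, 136.6]] [521.79988441  -4.04358903]
dots [[446.3, 316.4], [449.9, 346.5], [469.8, 370.0], [499.7, 378.2]] c [498.26713078 325.55534913] r 52.715789546744425
box [[554.7, 408.9], [582.2, 267.2], [439.6, 238.7], [412.6, 381.2]] [497.28967811 324.02135887]
dot ang from boxctr [-2.99382253  2.69804931  2.1090635   1.52657116] [51.51712247 52.42916903 53.53734777 54.27226003]
line [[495.2, 327.4], [471.7, 337.2]] ang 2.7480311513023126 25.44113065459433
fork [[732.9, 37.2], [731.6, 20.5], [730.2, 1.3], [729.0, -15.0], [655.1, -9.5], [656.2, 6.5], [657.7, 25.6], [658.9, 42.1]]
handle top [[693.3, 20.2], [688.4, 1.7], [666.8, 5.1], [671.6, 26.9]] [[679.80783848  13.55454509 166.        ]]
collar [[678.39776195  14.44157116 106.        ]] [[680.5, 33.2, 103.0], [677.7, -5.1, 103.0], [660.4, 15.8, 103.0]]
tray [[609.1, -253.8], [598.5, -433.1], [356.8, -417.4], [367.1, -241.9]] [ 482.8866285  -336.55895229]
```

```bash
python3 - <<'E'
from h import *
move((511,-40,150),-0.19)
E
```

```text
shift [ 449.1 -377.9   72.4] turn 35.22653770911172 yaw 0.4248 pos [ 257.6 -569.3  222.4]
```

Emit:
{"name": "carry_out", "arguments": {"motion": [[37.4,-31.5,0,0,0.4],[37.4,-31.5,0,0,0.4],[37.4,-31.5,0,0,0.4],[37.4,-31.5,0,0,0.4],[37.4,-31.5,0,0,0.4],[37.4,-31.5,0,0,0.4],[37.4,-31.5,0,0,0.4],[37.4,-31.5,0,0,0.4],[37.4,-31.5,0,0,0.4],[37.4,-31.5,0,0,0.4],[37.4,-31.5,0,0,0.4],[37.4,-31.5,0,0,0.4]]}}

```text
t: 1.45
eef_pos: [511.3, -38.1, 222.8]
tcp_rot: [3.141, -0.0, 0.425]
ft_force: [1.0, -0.1, -0.4]
opening: 0.598
grip_force: 0.0
```

Emit:
{"name": "carry_out", "arguments": {"motion": [[0,0,20,7,0.4],[0,0,20,7,0.4],[0,0,20,7,0.4],[0,0,12.4,7,0.4],[0,0,0,7.2,0.4],[0,0,0,0,0.4]]}}

```text
t: 2.05
eef_pos: [510.7, -40.1, 149.9]
tcp_rot: [3.142, 0.001, -0.191]
ft_force: [-1.5, -0.1, 0.1]
opening: 0.602
grip_force: 0.0
```

```bash
python3 - <<'E'
from h import *
print(env.state()["opening"])
move((511,-40,44),-0.19)
c=cam("top"); crop(c,(270,200,400,330),4.5,"pics/file1.png")
s=cam("side"); crop(s,(300,200,420,300),6,"pics/file1s.png")
E
```

```text
0.6022262764153151
shift [ 3.000e-01 -1.000e-01  1.059e+02] turn -0.08120425066267982 yaw -0.1914 pos [510.7 -40.1 149.9]
```

View pics/file1s.png

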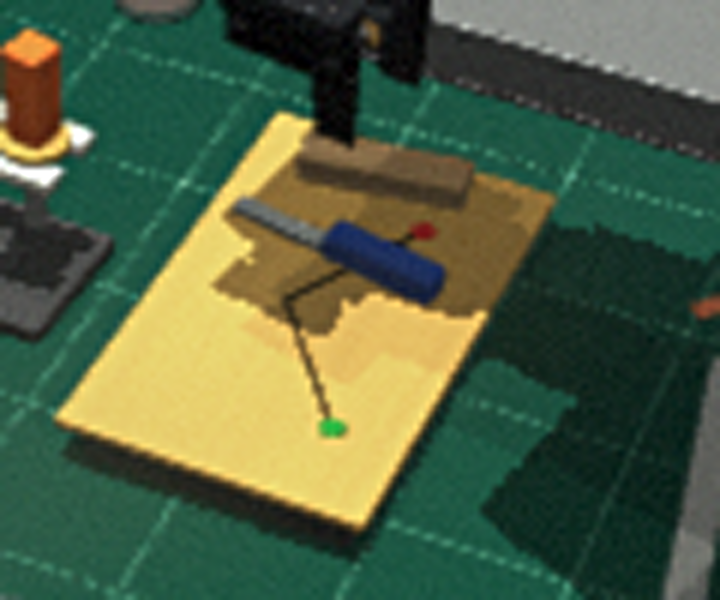

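The side crop shows the file and wedge where I measured them, with the gripper above the file. I'll descend and grip.

Emit:
{"name": "carry_out", "arguments": {"motion": [[0,0,30,0,0.4],[0,0,30,0,0.4],[0,0,25,0,0.4],[0,0,12,0,0.4],[0,0,8.5,0,0.4],[0,0,0,0,0.4],[0,0,0,0,1],[0,0,0,0,1],[0,0,0,0,1],[0,0,0,0,1],[0,0,0,0,1]]}}

```text
t: 3.25
eef_pos: [510.8, -40.1, 45.0]
tcp_rot: [3.141, -0.001, -0.19]
ft_force: [-0.1, 0.2, 0.6]
opening: 0.235
grip_force: 0.1
```

Emit:
{"name": "carry_out", "arguments": {"motion": [[0,0,-20,0,1],[0,0,-30,0,1],[0,0,-30,0,1],[0,0,-30,0,1],[0,0,0,0,1]]}}

```text
t: 3.75
eef_pos: [512.1, -40.3, 158.0]
tcp_rot: [3.141, -0.006, -0.189]
ft_force: [-0.0, 0.1, -1.0]
opening: 0.21
grip_force: 30.0
```

```bash
python3 - <<'E'
from h import *
move((475,-372,22),-0.06)
s=cam("side"); crop(s,(300,180,440,300),5,"pics/file2s.png")
E
```

```text
shift [ 26.  332.7 136. ] turn -7.4152836549935675 yaw -0.1894 pos [512.1 -40.3 158. ]
```

View pics/file2s.png

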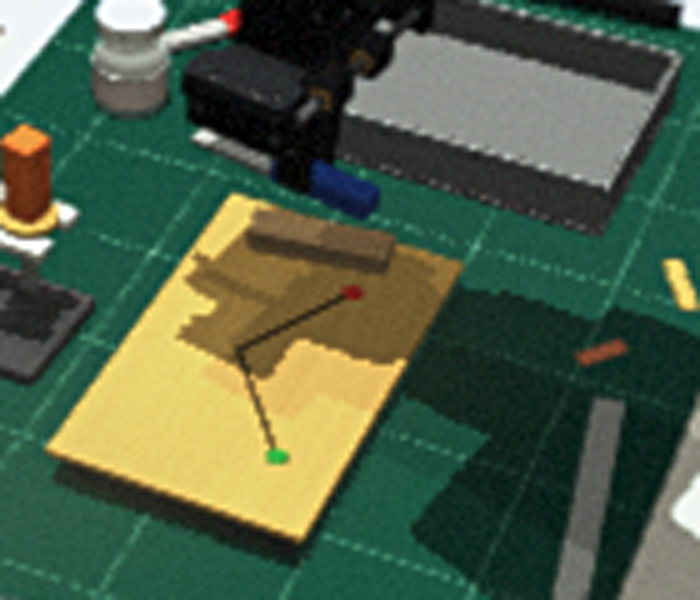

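The file is held level above the plate. Now to the tray.

Emit:
{"name": "carry_out", "arguments": {"motion": [[3,41.6,0,0,1],[3,41.6,0,0,1],[3,41.6,0,0,1],[3,41.6,0,0,1],[3,41.6,0,0,1],[3,41.6,0,0,1],[3,41.6,0,0,1],[3,41.6,0,0,1],[0,0,40,-7.4,1],[0,0,40,0,1]]}}

```text
t: 4.8
eef_pos: [470.8, -372.6, 72.8]
tcp_rot: [3.141, -0.0, -0.058]
ft_force: [-0.1, -0.4, -1.0]
opening: 0.212
grip_force: 30.0
```

Emit:
{"name": "carry_out", "arguments": {"motion": [[0,0,30,0,1],[0,0,16,0,1],[0,0,8,0,1],[0,0,0,0,1],[0,0,0,0,0.55],[0,0,0,0,0.55],[0,0,0,0,0.55],[0,0,-30,0,0.5],[0,0,-40,0,0.4],[0,0,-50,0,0.4],[0,0,-15,0,0.4]]}}

```text
t: 5.9
eef_pos: [472.7, -372.5, 160.7]
tcp_rot: [3.137, -0.005, -0.06]
ft_force: [0.8, 0.5, 0.0]
opening: 0.599
grip_force: 0.0
```

```bash
python3 - <<'E'
from h import *
move((525.4,-110,160),0.124)
c=cam("top"); s=cam("side")
for k in blobs(s,(300,180,440,300),(8,40,60),(20,200,255),30)[:4]: print(k.min(0),k.max(0))
im=np.vstack([cv2.resize(c["color"][230:345,270:520],None,fx=3,fy=3),np.zeros((5,750,3),np.uint8),cv2.resize(s["color"][165:245,300:440],(500,240)).repeat(1,0) if 0 else cv2.copyMakeBorder(cv2.resize(s["color"][165:255,300:450],(400,240)),0,0,0,350,0)])
cv2.imwrite("pics/p3.png",im[:,:,::-1])
E
```

```text
shift [  36.8 -265.2    0.7] turn -10.562746093361948 yaw -0.0604 pos [ 472.7 -372.5  160.7]
[349 222] [378 235]
[300 205] [309 220]
```

View pics/p3.png

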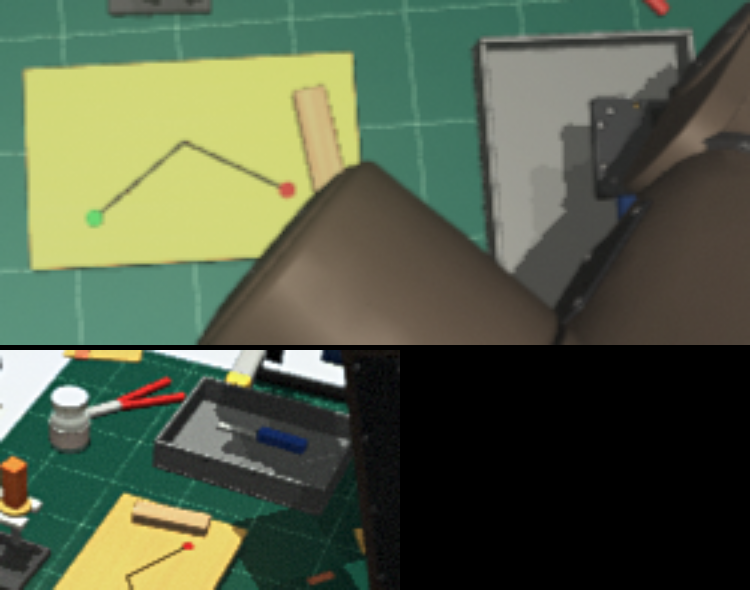

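The file lies in the tray and the wedge has not moved. I'll pick up the wedge.

Emit:
{"name": "carry_out", "arguments": {"motion": [[6.1,-44.2,0,0,0.4],[6.1,-44.2,0,0,0.4],[6.1,-44.2,0,0,0.4],[6.1,-44.2,0,0,0.4],[6.1,-44.2,0,0,0.4],[6.1,-44.2,0,0,0.4],[0,0,0,-5.3,0.4],[0,0,0,-5.3,0.4],[0,0,40,0,0.4],[0,0,30,0,0.4],[0,0,0,0,0.4]]}}

```text
t: 7.1
eef_pos: [521.9, -108.2, 81.7]
tcp_rot: [-3.138, 0.007, 0.125]
ft_force: [-0.1, -0.4, 0.8]
opening: 0.601
grip_force: 0.0
```

Emit:
{"name": "carry_out", "arguments": {"motion": [[0,0,20,0,0.4],[0,0,16,0,0.4],[0,0,9,0,0.4],[0,0,0,0,0.4],[0,0,0,0,1],[0,0,0,0,1],[0,0,0,0,1],[0,0,0,0,1],[0,0,0,0,1],[0,0,0,0,1]]}}

```text
t: 8.1
eef_pos: [524.4, -109.0, 40.9]
tcp_rot: [3.141, -0.001, 0.125]
ft_force: [-0.0, 2.1, 4.6]
opening: 0.29
grip_force: 30.7
```

Emit:
{"name": "carry_out", "arguments": {"motion": [[0,0,-20,0,1],[0,0,-40,0,1],[0,0,-40,0,1],[0,0,-10,0,1],[0,0,0,0,1]]}}

```text
t: 8.6
eef_pos: [524.5, -109.2, 151.9]
tcp_rot: [3.14, -0.002, 0.125]
ft_force: [0.2, -0.0, -0.4]
opening: 0.294
grip_force: 30.0
```

```bash
python3 - <<'E'
from h import *
move((490,-297,20),-0.06)
E
```

```text
shift [-57.6 182.1 131.9] turn 10.575636780606029 yaw 0.1246 pos [ 524.5 -109.2  151.9]
```

Emit:
{"name": "carry_out", "arguments": {"motion": [[-14.4,45.5,0,0,1],[-14.4,45.5,0,0,1],[-14.4,45.5,0,0,1],[-14.4,45.5,0,0,1],[0,0,30,5.3,1],[0,0,40,5.3,1],[0,0,30,0,1],[0,0,15,0,1],[0,0,10,0,1],[0,0,4,0,1],[0,0,0,0,0.6]]}}

```text
t: 9.7
eef_pos: [489.4, -296.5, 21.2]
tcp_rot: [-3.141, 0.001, -0.06]
ft_force: [-0.3, 0.2, 0.3]
opening: 0.336
grip_force: 0.0
```

Emit:
{"name": "carry_out", "arguments": {"motion": [[0,0,0,0,0.5],[0,0,0,0,0.5],[0,0,-20,0,0.5],[0,0,-40,0,0.4],[0,0,-50,0,0.4],[0,0,-50,0,0.4],[0,0,-30,0,0],[0,0,0,0,0]]}}

```text
t: 10.5
eef_pos: [490.8, -297.5, 217.0]
tcp_rot: [3.137, -0.007, -0.06]
ft_force: [0.4, 0.2, 0.2]
opening: 0.712
grip_force: 0.0
```

```bash
python3 - <<'E'
from h import *
move((498,325,210))
E
```

```text
shift [ -30.3 -621.8    7. ] turn None yaw -0.0602 pos [ 490.8 -297.5  217. ]
```

Emit:
{"name": "carry_out", "arguments": {"motion": [[-2.5,-48,0,0,0],[-2.5,-48,0,0,0],[-2.5,-48,0,0,0],[-2.5,-48,0,0,0],[-2.5,-48,0,0,0],[-2.5,-48,0,0,0],[-2.5,-48,0,0,0],[-2.5,-48,0,0,0],[-2.5,-48,0,0,0],[-2.5,-48,0,0,0],[-2.5,-48,0,0,0]]}}

```text
t: 11.6
eef_pos: [493.4, 234.0, 211.4]
tcp_rot: [3.141, 0.0, -0.06]
ft_force: [1.3, 0.4, -0.3]
opening: 1.001
grip_force: 0.0
```

Emit:
{"name": "carry_out", "arguments": {"motion": [[0,0,0,-8.05,0],[0,0,0,-8.05,0],[0,0,0,-8.05,0],[0,0,0,-8.05,0],[0,0,0,-8.05,0],[0,0,0,-8.05,0],[0,0,0,-8.05,0],[0,0,0,-8.05,0],[0,0,0,-8.05,0],[0,0,0,-8.05,0],[0,0,0,0,0]]}}

```text
t: 12.7
eef_pos: [493.7, 231.9, 211.3]
tcp_rot: [-3.141, 0.0, 1.347]
ft_force: [0.2, -0.1, -0.4]
opening: 1.001
grip_force: 0.0
```

Emit:
{"name": "carry_out", "arguments": {"motion": [[0,0,0,-8.05,0],[0,0,0,-8.05,0],[0,0,0,-8.05,0],[0,0,0,-8.05,0],[0,0,0,-8.05,0],[0,0,0,-8.05,0],[0,0,0,-8.05,0],[0,0,0,-8.05,0],[0,0,0,-8.05,0],[0,0,0,-8.05,0],[0,0,0,0,0]]}}

```text
t: 13.8
eef_pos: [493.9, 231.9, 211.5]
tcp_rot: [-3.141, -0.0, 2.748]
ft_force: [0.4, 0.5, -0.5]
opening: 1.001
grip_force: 0.0
```

```bash
python3 - <<'E'
from h import *
move((498,325,210),2.748)
c=cam("top"); s=cam("side")
im=np.vstack([cv2.resize(c["color"][230:350,270:520],None,fx=3,fy=3),np.zeros((5,750,3),np.uint8),cv2.copyMakeBorder(cv2.resize(s["color"][165:255,300:450],(375,225)),0,0,0,375,0)])
cv2.imwrite("pics/p4.png",im[:,:,::-1])
# seam precisely, both cameras
for n,q,roi in(("top",c,(270,240,400,330)),("side",s,(300,200,420,300))):
    for nm,lo,hi in(("g",(45,120,80),(75,255,255)),("r",(0,150,60),(6,255,255))):
        for k in blobs(q,roi,lo,hi,3)[:1]:
            m=np.zeros((480,640),np.uint8);cv2.fillPoly(m,[k.astype(np.int32)],1);p=np.argwhere(m)[:,::-1].mean(0);print(n,nm,p,on(q,[p],34)[0].round(1))
g=cv2.cvtColor(c["color"],cv2.COLOR_RGB2HSV)
ys,xs=np.where((g[240:330,270:400,2]<165)); xs+=270;ys+=240
k=(xs>304)&(xs<361)&(ys<301)&(ys>270); w=on(c,np.c_[xs[k],ys[k]],34)[:,:2]; u=xs[k]
L=[np.polyfit(w[m][:,1],w[m][:,0],1) for m in(u<328,u>336)]
y=(L[1][1]-L[0][1])/(L[0][0]-L[1][0]);print("bend",L[0][0]*y+L[0][1],y,"fits",L, len(w))
E
```

```text
shift [31.9 87.5  1.5] turn -0.012001455111292489 yaw 2.7478 pos [493.9 231.9 211.5]
top g [301. 302.] [480.   82.5  34. ]
top r [365.38461538 292.61538462] [491.7 -80.   34. ]
side g [355. 271.] [475.   83.3  34. ]
bend 537.5010663329562 2.845285997463327 fits [array([ -0.7301544 , 539.57856441]), array([  0.5634509 , 535.89788737])] 91
```

View pics/p4.png

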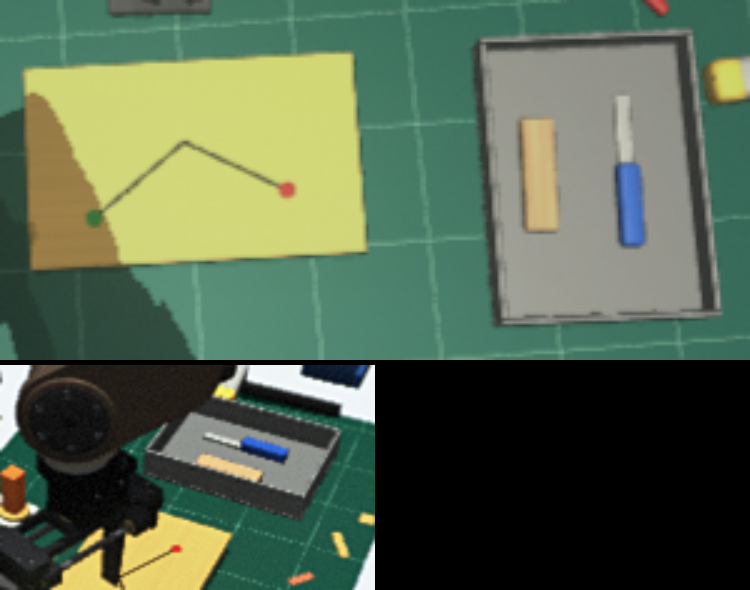

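The file and wedge both lie in the tray. Next I'll grip the dial.

Emit:
{"name": "carry_out", "arguments": {"motion": [[16,43.7,0,0,0],[16,43.7,0,0,0.3],[0,0,40,0,0.3],[0,0,40,0,0.3],[0,0,30,0,0.3],[0,0,15,0,0.3],[0,0,8.5,0,0.3],[0,0,0,0,0.3]]}}

```text
t: 14.7
eef_pos: [497.6, 324.9, 77.4]
tcp_rot: [-3.14, -0.001, 2.747]
ft_force: [0.1, 0.5, 1.0]
opening: 0.7
grip_force: 0.0
```

Emit:
{"name": "carry_out", "arguments": {"motion": [[0,0,0,0,1],[0,0,0,0,1],[0,0,0,0,1],[0,0,0,0,1],[0,0,0,0,1],[0,0,0,0,1],[0,0,0,0,1]]}}

```text
t: 15.4
eef_pos: [497.6, 324.5, 78.2]
tcp_rot: [-3.14, -0.0, 2.75]
ft_force: [-1.3, -21.0, 9.4]
opening: 0.168
grip_force: 9.8
```

Emit:
{"name": "carry_out", "arguments": {"motion": [[0,-1,-1,0,1],[0,0,0,0,1],[0,0,0,0,1],[0,0,0,0,1]]}}

```text
t: 15.8
eef_pos: [497.4, 323.4, 78.4]
tcp_rot: [-3.14, -0.0, 2.75]
ft_force: [3.7, -3.9, -9.9]
opening: 0.144
grip_force: 30.0
```

Gripped, at about 14 mm. I'll turn the dial clockwise.

Emit:
{"name": "carry_out", "arguments": {"motion": [[0,0,0,5,1],[0,0,0,5,1],[0,0,0,5,1],[0,0,0,5,1],[0,0,0,5,1],[0,0,0,5,1],[0,0,0,5,1],[0,0,0,0,1],[0,0,0,0,1]]}}

```text
t: 16.7
eef_pos: [496.5, 322.3, 78.3]
tcp_rot: [-3.137, 0.001, 2.139]
ft_force: [-0.0, -12.6, -4.3]
opening: 0.144
grip_force: 30.0
```

Emit:
{"name": "carry_out", "arguments": {"motion": [[0,0,0,0,0.5],[0,0,0,0,0.3],[0,0,0,0,0.3],[0,0,0,0,0.3],[0,0,0,0,0.3],[0,0,-30,0,0.3],[0,0,-50,0,0.3],[0,0,-50,0,0.3],[0,0,-20,0,0.3]]}}

```text
t: 17.6
eef_pos: [498.4, 324.7, 234.0]
tcp_rot: [3.135, 0.001, 2.139]
ft_force: [-0.5, 0.6, 0.2]
opening: 0.699
grip_force: 0.0
```

```bash
python3 - <<'E'
from h import *
move((678.5,14.5,240),1.37)
E
```

```text
shift [-358.4  -15.    -6. ] turn 44.05167441227254 yaw 2.1388 pos [498.4 324.7 234. ]
```

Emit:
{"name": "carry_out", "arguments": {"motion": [[-44.8,-1.9,-0.8,0,0.3],[-44.8,-1.9,-0.8,0,0.3],[-44.8,-1.9,-0.8,0,0.3],[-44.8,-1.9,-0.8,0,0.3],[-44.8,-1.9,-0.8,0,0.3],[-44.8,-1.9,-0.8,0,0.3],[-44.8,-1.9,-0.8,0,0.3],[-44.8,-1.9,-0.8,0,0.3]]}}

```text
t: 18.4
eef_pos: [678.1, 12.1, 235.8]
tcp_rot: [3.141, 0.0, 2.139]
ft_force: [0.3, 0.5, 0.5]
opening: 0.703
grip_force: 0.0
```

Emit:
{"name": "carry_out", "arguments": {"motion": [[0,0,0,7.3,0.3],[0,0,0,7.3,0.3],[0,0,0,7.3,0.3],[0,0,0,7.3,0.3],[0,0,0,7.3,0.3],[0,0,0,7.5,0.3],[0,0,0,0,0.3]]}}

```text
t: 19.1
eef_pos: [677.4, 13.8, 235.6]
tcp_rot: [-3.142, 0.0, 1.369]
ft_force: [-0.3, 0.0, 0.2]
opening: 0.701
grip_force: 0.0
```

```bash
python3 - <<'E'
from h import *
move((678.5,14.5,129),1.37)
c=cam("top"); s=cam("side")
a=cv2.resize(s["color"][180:260,260:360],(500,400)); b=cv2.resize(s["color"][290:360,270:360],(300,233)); b2=cv2.resize(c["color"][255:345,160:250],(300,300))
im=np.zeros((560,800,3),np.uint8); im[:400,:500]=a; im[:233,500:]=b; im[240:540,500:]=b2
cv2.imwrite("pics/p5.png",im[:,:,::-1])
E
```

```text
shift [  0.9   0.9 106.6] turn -0.0656705683163435 yaw 1.3689 pos [677.4  13.8 235.6]
```

View pics/p5.png

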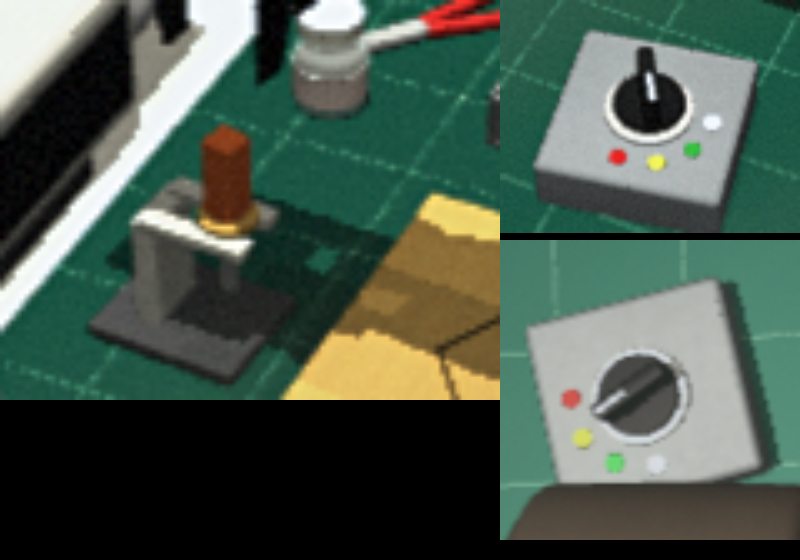

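The dial line points at the yellow dot in both views, and the burnisher hangs undisturbed. I'll grasp the burnisher.

Emit:
{"name": "carry_out", "arguments": {"motion": [[0.9,0.9,30,0,0.3],[0,0,30,0,0.3],[0,0,25,0,0.3],[0,0,13,0,0.3],[0,0,8,0,0.3],[0,0,0,0,0.3],[0,0,0,0,0.3]]}}

```text
t: 19.9
eef_pos: [679.0, 14.4, 130.7]
tcp_rot: [3.14, -0.0, 1.371]
ft_force: [0.2, 0.4, 0.8]
opening: 0.702
grip_force: 0.0
```

Emit:
{"name": "carry_out", "arguments": {"motion": [[0,0,0,0,1],[0,0,0,0,1],[0,0,0,0,1],[0,0,0,0,1],[0,0,0,0,1],[0,0,0,0,1],[0,0,0,0,1],[0,0,0,0,1]]}}

```text
t: 20.7
eef_pos: [678.5, 14.5, 129.6]
tcp_rot: [-3.142, 0.0, 1.371]
ft_force: [0.7, 0.2, 0.6]
opening: 0.248
grip_force: 30.0
```

Emit:
{"name": "carry_out", "arguments": {"motion": [[0,0,-4,0,1],[0,0,-6,0,1],[0,0,0,0,1],[0,0,0,0,1]]}}

```text
t: 21.1
eef_pos: [678.6, 14.5, 139.9]
tcp_rot: [3.141, 0.0, 1.371]
ft_force: [-0.5, 0.1, -1.5]
opening: 0.252
grip_force: 30.0
```

```bash
python3 - <<'E'
from h import *
st=env.state();print(st["eef_pos"],st["opening"],st["ft_force"])
c=cam("top"); s=cam("side")
cv2.imwrite("pics/p6.png",cv2.resize(s["color"][180:260,260:360],(800,600),interpolation=cv2.INTER_CUBIC)[:,:,::-1])
E
```

```text
[678.55134702  14.46877115 139.89729663] 0.25211763789097597 [-0.45431992  0.10682767 -1.48348562]
```

View pics/p6.png

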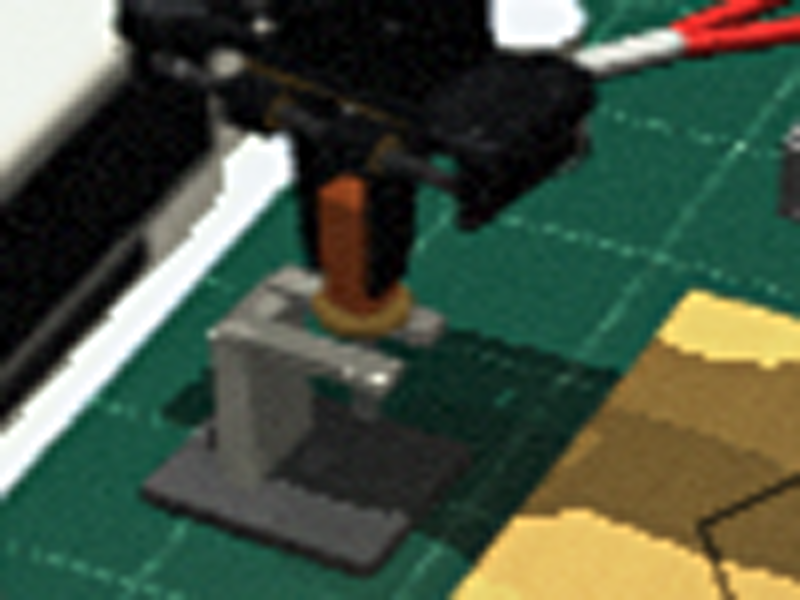

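The burnisher is held and lifted clear of the arms. I'll raise it and move it over to the start of the seam.

Emit:
{"name": "carry_out", "arguments": {"motion": [[0,0,-30,0,1],[0,0,-30,0,1],[0,0,-15,0,1],[0,0,0,0,1]]}}

```text
t: 21.6
eef_pos: [679.2, 14.5, 216.9]
tcp_rot: [3.138, -0.0, 1.371]
ft_force: [0.2, -1.3, -1.2]
opening: 0.249
grip_force: 30.0
```

```bash
python3 - <<'E'
from h import *
move((471.3,93.8,136))
E
```

```text
shift [  36.5 -219.5   80.9] turn None yaw 1.3708 pos [679.2  14.5 216.9]
```

Emit:
{"name": "carry_out", "arguments": {"motion": [[6.1,-36.6,0,0,1],[6.1,-36.6,0,0,1],[6.1,-36.6,0,0,1],[6.1,-36.6,0,0,1],[6.1,-36.6,0,0,1],[6.1,-36.6,0,0,1],[0,0,30,0,1],[0,0,25,0,1],[0,0,20,0,1],[0,0,4,0,1],[0,0,0,0,1]]}}

```text
t: 22.7
eef_pos: [470.1, 93.9, 134.9]
tcp_rot: [-3.14, 0.001, 1.371]
ft_force: [0.0, 0.1, -0.4]
opening: 0.254
grip_force: 30.0
```

```bash
python3 - <<'E'
from h import *
st=env.state();print(st["eef_pos"],st["tcp_rot"],st["ft_force"])
s=cam("side"); c=cam("top")
for n,q in(("side",s),("top",c)):
    print(n,"green/bend/red predicted",proj(q,[(479.5,82.5,34),(537.5,2.8,34),(491.3,-79.8,34)]).round(1).tolist(),"tip pred",proj(q,[[*st["eef_pos"][:2],st["eef_pos"][2]-89.6]]).round(1).tolist())
for k in blobs(s,(300,200,420,300),(45,120,60),(75,255,255),3)[:1]: print("green side seen",k.mean(0))
cv2.imwrite("pics/p7.png",cv2.resize(s["color"][225:295,310:400],(720,560),interpolation=cv2.INTER_CUBIC)[:,:,::-1])
E
```

```text
[470.13906112  93.90917845 134.86738794] [-3.13964053e+00  6.27382608e-04  1.37070528e+00] [ 0.02729222  0.07954469 -0.37333662]
side green/bend/red predicted [[353.7, 270.4], [346.3, 249.0], [369.0, 237.6]] tip pred [[355.3, 271.1]]
top green/bend/red predicted [[301.0, 302.2], [331.1, 276.9], [365.3, 292.8]] tip pred [[296.4, 305.9]]
```

View pics/p7.png

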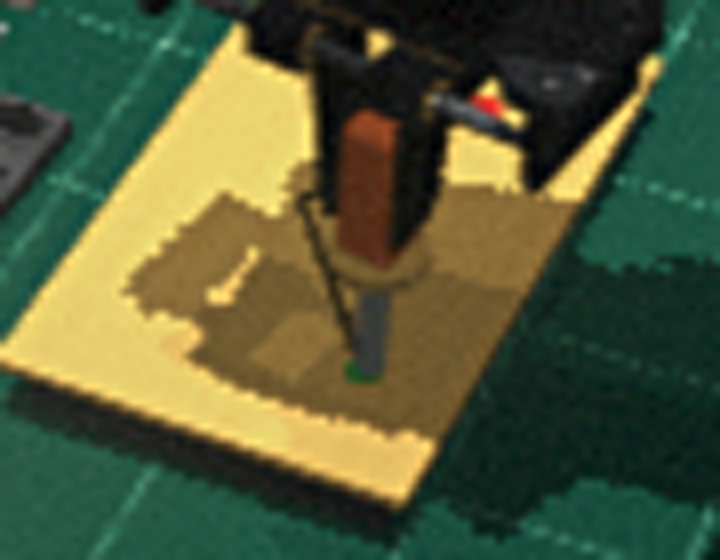

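The tip is over the line just beyond the green dot, and camera and kinematics agree to about 1 px. I'll lower it onto the plate.

Emit:
{"name": "carry_out", "arguments": {"motion": [[0,0,4,0,1],[0,0,3,0,1],[0,0,2,0,1],[0,0,2,0,1],[0,0,1,0,1],[0,0,1,0,1],[0,0,0,0,1],[0,0,0,0,1]]}}

```text
t: 23.6
eef_pos: [470.6, 94.0, 122.8]
tcp_rot: [3.141, 0.0, 1.371]
ft_force: [0.0, 0.5, 1.9]
opening: 0.249
grip_force: 30.0
```

Emit:
{"name": "carry_out", "arguments": {"motion": [[0,0,1,0,1],[0,0,0.5,0,1],[-2.1,2.3,0,0,1],[-2.1,2.3,0,0,1],[-2.1,2.3,0,0,1],[-2.1,2.3,0,0,1],[-2.1,2.3,0,0,1],[-2.1,2.3,0,0,1],[-2.1,2.3,0,0,1],[-2.1,2.3,0,0,1],[-2.1,2.3,0,0,1],[-2.1,2.3,0,0,1]]}}

```text
t: 24.8
eef_pos: [489.0, 68.6, 121.1]
tcp_rot: [-3.142, 0.0, 1.371]
ft_force: [-2.3, 3.8, 4.3]
opening: 0.255
grip_force: 30.0
```

```bash
python3 - <<'E'
from h import *
print(env.state()["ft_force"]); move((537.5,2.8,121.5))
E
```

```text
[-2.28415314  3.77848776  4.31729592]
shift [-54.9  60.6  -0.4] turn None yaw 1.3708 pos [489.   68.6 121.1]
```

Emit:
{"name": "carry_out", "arguments": {"motion": [[-2.1,2.3,-0.7,0,1],[-2.1,2.3,0,0,1],[-2.1,2.3,0,0,1],[-2.1,2.3,0,0,1],[-2.1,2.3,0,0,1],[-2.1,2.3,0,0,1]]}}

```text
t: 25.4
eef_pos: [500.1, 53.5, 121.8]
tcp_rot: [3.142, 0.0, 1.371]
ft_force: [-2.3, 2.3, 2.1]
opening: 0.251
grip_force: 30.0
```

```bash
python3 - <<'E'
from h import *
st=env.state(); print(st["ft_force"],st["moment"]); move((537.5,2.8,121.5))
s=cam("side"); print("tip pred",proj(s,[[*st["eef_pos"][:2],st["eef_pos"][2]-89.6],[*st["eef_pos"][:2],st["eef_pos"][2]-29.6]]).round(1).tolist())
cv2.imwrite("pics/p8.png",cv2.resize(s["color"][225:295,310:400],(720,560),interpolation=cv2.INTER_CUBIC)[:,:,::-1])
E
```

```text
[-2.27121429  2.27667906  2.14157501] [0.71432998 0.41018367 0.00725956]
shift [-42.3  46.7   0.3] turn None yaw 1.3708 pos [500.1  53.5 121.8]
tip pred [[351.1, 262.8], [351.8, 248.4]]
```

View pics/p8.png

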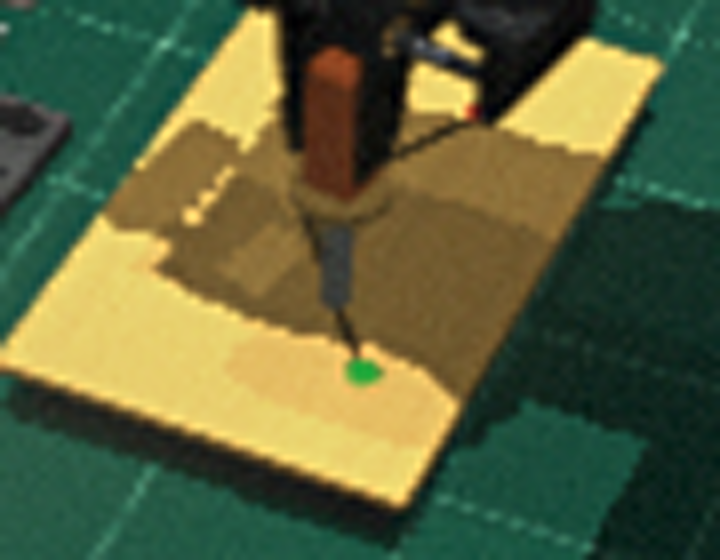

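The tip is right on the seam at about (351.5,263) and the burnisher is upright. I'll go on to the bend.

Emit:
{"name": "carry_out", "arguments": {"motion": [[-2.1,2.3,0,0,1],[-2.1,2.3,0,0,1],[-2.1,2.3,0,0,1],[-2.1,2.3,0,0,1],[-2.1,2.3,0,0,1],[-2.1,2.3,0,0,1],[-2.1,2.3,0,0,1],[-2.1,2.3,0,0,1],[-2.1,2.3,0,0,1],[-2.1,2.3,0,0,1]]}}

```text
t: 26.45
eef_pos: [518.5, 28.3, 121.8]
tcp_rot: [3.142, 0.0, 1.371]
ft_force: [-0.6, 3.0, 3.7]
opening: 0.255
grip_force: 30.0
```

Emit:
{"name": "carry_out", "arguments": {"motion": [[-2.1,2.3,0,0,1],[-2.1,2.3,0,0,1],[-2.1,2.3,0,0,1],[-2.1,2.3,0,0,1],[-2.1,2.3,0,0,1],[-2.1,2.3,0,0,1],[-2.1,2.3,0,0,1],[-2.1,2.3,0,0,1],[-2.1,2.3,0,0,1],[-1,1,0,0,1],[0,0,0,0,1]]}}

```text
t: 27.55
eef_pos: [536.1, 4.3, 121.9]
tcp_rot: [3.141, 0.0, 1.371]
ft_force: [-0.4, -0.3, 3.1]
opening: 0.249
grip_force: 30.0
```

```bash
python3 - <<'E'
from h import *
st=env.state(); print(st["ft_force"]); move((537.5,2.8,121.5)); move((491.3,-79.8,121.5))
E
```

```text
[-0.36568526 -0.34179187  3.13850947]
shift [-1.2  1.7  0.4] turn None yaw 1.3708 pos [536.1   4.3 121.9]
shift [-91.3 -27.2   0.4] turn None yaw 1.3708 pos [536.1   4.3 121.9]
```

Emit:
{"name": "carry_out", "arguments": {"motion": [[-1.2,1.7,0,0,1],[-0.6,0.9,0,0,1],[-3,-1,0,0,1],[-3,-1,0,0,1],[-3,-1,0,0,1],[-3,-1,0,0,1],[-3,-1,0,0,1],[-3,-1,0,0,1],[-3,-1,0,0,1],[-3,-1,0,0,1],[-3,-1,0,0,1],[-3,-1,0,0,1]]}}

```text
t: 28.75
eef_pos: [521.9, -25.2, 121.8]
tcp_rot: [-3.142, 0.0, 1.371]
ft_force: [1.9, 2.7, 2.9]
opening: 0.252
grip_force: 30.0
```

Emit:
{"name": "carry_out", "arguments": {"motion": [[-3,-1,0,0,1],[-3,-1,0,0,1],[-3,-1,0,0,1],[-3,-1,0,0,1],[-3,-1,0,0,1],[-3,-1,0,0,1],[-3,-1,0,0,1],[-3,-1,0,0,1],[-3,-1,0,0,1],[-3,-1,0,0,1]]}}

```text
t: 29.75
eef_pos: [506.1, -52.6, 121.8]
tcp_rot: [-3.142, 0.0, 1.371]
ft_force: [1.6, 1.7, 2.5]
opening: 0.246
grip_force: 30.0
```

```bash
python3 - <<'E'
from h import *
st=env.state(); print(st["ft_force"]); move((491.3,-79.8,121.5))
E
```

```text
[1.63734919 1.73868519 2.52532576]
shift [-29.6  -9.1   0.3] turn None yaw 1.3708 pos [506.1 -52.6 121.8]
```

Emit:
{"name": "carry_out", "arguments": {"motion": [[-3,-0.9,0,0,1],[-3,-0.9,0,0,1],[-3,-0.9,0,0,1],[-3,-0.9,0,0,1],[-3,-0.9,0,0,1],[-3,-0.9,0,0,1],[-3,-0.9,0,0,1],[-3,-0.9,0,0,1],[-3,-0.9,0,0,1],[-3,-0.9,0,0,1],[-1,-0.3,0,0,1],[0,0,0,0,1]]}}

```text
t: 30.95
eef_pos: [490.7, -81.2, 121.8]
tcp_rot: [-3.141, 0.001, 1.371]
ft_force: [-0.7, -1.9, 3.3]
opening: 0.252
grip_force: 30.0
```

```bash
python3 - <<'E'
from h import *
st=env.state(); print(st["ft_force"]); move((491.3,-79.8,121.5)); move((678.6,14.5,216))
s=cam("side"); c=cam("top"); print("tip pred",proj(s,[[*st["eef_pos"][:2],st["eef_pos"][2]-89.6]]).round(1).tolist())
a=cv2.resize(s["color"][200:290,310:410],(500,450)); b=cv2.resize(s["color"][285:365,265:365],(300,240)); b2=cv2.resize(c["color"][255:345,160:250],(300,300))
im=np.zeros((560,800,3),np.uint8); im[:450,:500]=a; im[:240,500:]=b; im[245:545,500:]=b2
cv2.imwrite("pics/p9.png",im[:,:,::-1])
E
```

```text
[-0.68722418 -1.87067959  3.33754722]
shift [1.5 0.3 0.3] turn None yaw 1.3708 pos [490.7 -81.2 121.8]
shift [131.2 165.1 -94.2] turn None yaw 1.3708 pos [490.7 -81.2 121.8]
tip pred [[369.3, 237.8]]
```

View pics/p9.png

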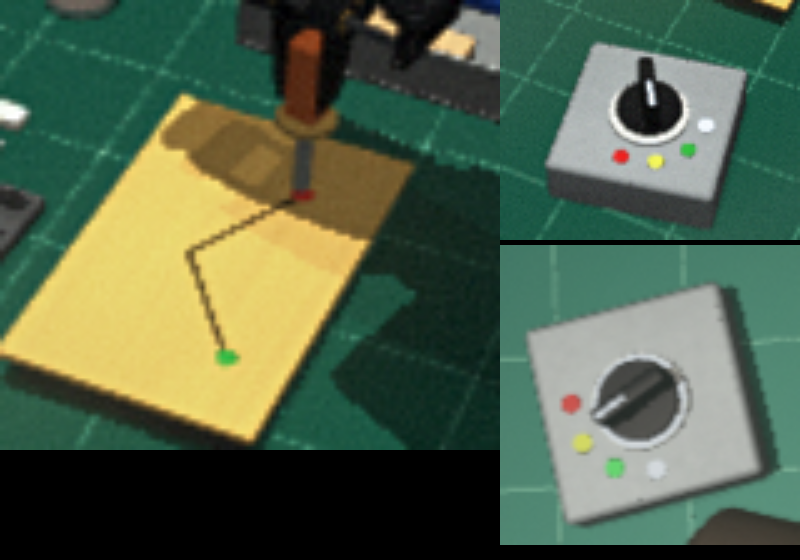

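The tip sits on the red dot and the dial is still at yellow. I'll hang the burnisher back in its fork.

Emit:
{"name": "carry_out", "arguments": {"motion": [[0,0,-20,0,1],[0,0,-40,0,1],[0,0,-34,0,1],[26.2,33,0,0,1],[26.2,33,0,0,1],[26.2,33,0,0,1],[26.2,33,0,0,1],[26.2,33,0,0,1],[0,0,0,0,1],[0,0,0,0,1]]}}

```text
t: 32.05
eef_pos: [678.4, 15.2, 214.3]
tcp_rot: [-3.139, 0.001, 1.372]
ft_force: [-0.6, -0.3, -2.6]
opening: 0.251
grip_force: 30.0
```

```bash
python3 - <<'E'
from h import *
st=env.state(); print(st["tcp_rot"],st["ft_force"]); move((678.6,14.5,140))
s=cam("side"); X=st["eef_pos"]; print("pred tip, collar",proj(s,[X-[0,0,89.6],X-[0,0,27]]).round(1).tolist())
for k in blobs(s,(270,130,350,240),(18,110,60),(32,255,255),8)[:2]: print("yellow",k.min(0),k.max(0))
# shank: dark grey column between collar and background, mean column per row
g=s["color"].astype(int)
u,v=proj(s,[X-[0,0,89.6]])[0]
for r in range(int(v)-11,int(v)+4,2):
    row=g[r,int(u)-10:int(u)+11]; m=(abs(row[:,0]-row[:,1])<22)&(abs(row[:,1]-row[:,2])<22); x=np.where(m)[0]
    print(r,(x+int(u)-10).tolist())
E
```

```text
[-3.13895826e+00  6.29061612e-04  1.37183714e+00] [-0.62685782 -0.31832485 -2.60801568]
shift [-0.7  0.4 74.3] turn None yaw 1.3718 pos [678.4  15.2 214.3]
pred tip, collar [[304.3, 217.4], [303.8, 201.3]]
yellow [324 148] [349 168]
yellow [331 219] [349 239]
206 [303, 304, 305, 306]
208 [303, 304, 305]
210 [303, 304, 305, 306]
212 [303, 304, 305, 306]
214 [303, 304, 305, 306]
216 [294, 295, 296, 297, 298, 299, 303, 304, 305, 306]
218 [294, 295, 296, 297, 298, 299, 300, 301, 302, 303, 304, 305]
220 [294, 295, 296, 297, 298, 299, 300, 301, 302, 303, 304, 305, 306, 307, 308, 309, 310, 311, 312]
```

The shank is vertical and where the arm says it should be. I'll lower it into the fork.

Emit:
{"name": "carry_out", "arguments": {"motion": [[-0.7,0.4,20,0,1],[0,0,25,0,1],[0,0,17,0,1],[0,0,10,0,1],[0,0,6,0,1],[0,0,4,0,1],[0,0,2,0,1],[0,0,0,0,1],[0,0,0,0,1]]}}

```text
t: 33.0
eef_pos: [679.2, 14.0, 132.4]
tcp_rot: [3.141, -0.0, 1.371]
ft_force: [0.6, 0.5, -1.1]
opening: 0.249
grip_force: 30.0
```

Emit:
{"name": "carry_out", "arguments": {"motion": [[0,0,1,0,1],[0,0,1,0,1],[0,0,0.7,0,1],[0,0,0,0,1],[0,0,0,0,1]]}}

```text
t: 33.5
eef_pos: [679.1, 14.0, 129.6]
tcp_rot: [3.141, 0.0, 1.371]
ft_force: [-2.3, 1.1, 5.4]
opening: 0.25
grip_force: 30.0
```

Emit:
{"name": "carry_out", "arguments": {"motion": [[0,0,-0.3,0,0.6],[0,0,0,0,0.4],[0,0,0,0,0.3],[0,0,0,0,0.3],[0,0,0,0,0.3],[0,0,-20,0,0.3],[0,0,-40,0,0.3],[0,0,-50,0,0.3],[0,0,0,0,0.3]]}}

```text
t: 34.4
eef_pos: [681.1, 13.9, 246.5]
tcp_rot: [3.131, -0.001, 1.371]
ft_force: [0.1, 0.8, 0.2]
opening: 0.696
grip_force: 0.0
```

```bash
python3 - <<'E'
from h import *
move((498,325,230),2.14)
s=cam("side");c=cam("top")
for n,q,roi in(("side",s,(285,185,330,245)),("top",c,(300,190,345,240))):
    print(n,"pred handle mid, collar",proj(q,[(679,14.5,136),(679,14.5,103)]).round(1).tolist())
    for nm,lo,hi in(("or",(3,130,60),(16,255,255)),("ye",(17,110,60),(33,255,255))):
        for k in blobs(q,roi,lo,hi,8)[:1]: print(nm,k.min(0),k.max(0),cv2.minAreaRect(k.astype(np.float32)))
E
```

```text
shift [ 268.5 -241.3   16.5] turn -44.06674063225078 yaw 1.3709 pos [681.1  13.9 246.5]
side pred handle mid, collar [[304.1, 214.3], [304.4, 222.5]]
or [300 205] [309 224] ((304.5, 214.5), (19.0, 9.0), 90.0)
ye [299 221] [310 226] ((304.5, 223.5), (5.0, 11.0), 90.0)
top pred handle mid, collar [[321.8, 212.9], [322.1, 216.3]]
```

The burnisher hangs upright in the fork. Back to the dial.

Emit:
{"name": "carry_out", "arguments": {"motion": [[33.6,-30.2,0,0,0.3],[33.6,-30.2,0,0,0.3],[33.6,-30.2,0,0,0.3],[33.6,-30.2,0,0,0.3],[33.6,-30.2,0,0,0.3],[33.6,-30.2,0,0,0.3],[33.6,-30.2,0,0,0.3],[33.3,-29.9,0,0,0.3],[0,0,0,0,0.3]]}}

```text
t: 35.4
eef_pos: [492.7, 328.5, 237.9]
tcp_rot: [-3.139, 0.001, 1.375]
ft_force: [-0.8, -1.1, 0.5]
opening: 0.699
grip_force: 0.0
```

Emit:
{"name": "carry_out", "arguments": {"motion": [[0,0,0,-7.3,0.3],[0,0,0,-7.3,0.3],[0,0,0,-7.3,0.3],[0,0,0,-7.3,0.3],[0,0,0,-7.3,0.3],[0,0,0,-7.5,0.3],[0,0,0,0,0.3]]}}

```text
t: 36.1
eef_pos: [495.7, 324.4, 238.0]
tcp_rot: [-3.139, -0.0, 2.14]
ft_force: [1.1, -0.3, -0.2]
opening: 0.703
grip_force: 0.0
```

```bash
python3 - <<'E'
from h import *
move((497.1,323.1,77.5),2.14)
E
```

```text
shift [ -1.8   0.4 160.5] turn 0.01285506237547703 yaw 2.1402 pos [495.7 324.4 238. ]
```

Emit:
{"name": "carry_out", "arguments": {"motion": [[-1.8,0.4,40,0,0.3],[0,0,45,0,0.3],[0,0,40,0,0.3],[0,0,20,0,0.3],[0,0,15,0,0.3],[0,0,0,0,0.3],[0,0,0,0,0.3]]}}

```text
t: 36.8
eef_pos: [497.2, 323.5, 79.2]
tcp_rot: [-3.141, 0.0, 2.136]
ft_force: [-0.1, -0.2, 0.6]
opening: 0.701
grip_force: 0.0
```

Emit:
{"name": "carry_out", "arguments": {"motion": [[0,0,0,0,1],[0,0,0,0,1],[0,0,0,0,1],[0,0,0,0,1],[0,0,0,0,1],[0,0,0,0,1],[0,0,0,0,1],[0,0,0,0,1],[0,0,0,0,1],[0,0,0,0,1]]}}

```text
t: 37.8
eef_pos: [496.0, 323.0, 79.4]
tcp_rot: [-3.138, -0.0, 2.139]
ft_force: [-5.7, -3.4, 5.8]
opening: 0.145
grip_force: 30.0
```

Emit:
{"name": "carry_out", "arguments": {"motion": [[0,0,0,-6,1],[0,0,0,-6,1],[0,0,0,-6,1],[0,0,0,-6,1],[0,0,0,-6,1],[0,0,0,-6,1],[0,0,0,-6,1],[0,0,0,-6,1],[0,0,0,-6,1],[0,0,0,-6,1],[0,0,0,-6,1],[0,0,0,-2,1]]}}

```text
t: 39.0
eef_pos: [496.6, 324.5, 79.4]
tcp_rot: [3.141, -0.001, -2.954]
ft_force: [-2.8, 5.6, 1.5]
opening: 0.146
grip_force: 30.0
```

Emit:
{"name": "carry_out", "arguments": {"motion": [[0,0,0,0,1],[0,0,0,0,0.5],[0,0,0,0,0.3],[0,0,0,0,0.3],[0,0,0,0,0.3],[0,0,0,0,0.3],[0,0,-30,0,0.3],[0,0,-50,0,0.3],[0,0,-50,0,0.3],[0,0,-20,0,0.3],[0,0,0,0,0.3],[0,0,0,0,0.3]]}}

```text
t: 40.2
eef_pos: [496.9, 323.6, 229.0]
tcp_rot: [-3.141, -0.0, -2.958]
ft_force: [0.3, -0.7, -1.0]
opening: 0.702
grip_force: 0.0
```

```bash
cat > chk.py <<'E'
from h import *
st=env.state();print(st["eef_pos"],st["tcp_rot"],st["ft_force"],st["t"])
s=cam("side");c=cam("top")
# dial line: predicted ends at z=97 for detents white/green/yellow, versus bright pixels on the bar in the side view
o=np.array([497.2,323.3])
for nm,v in(("white",0),("green",.6),("yellow",1.2)):
    a=3.29-v; d=np.array([np.cos(a),np.sin(a)]); print(nm,*[proj(s,[[*(o+d*r),97]])[0].round(1) for r in(3,28)])
u,v=proj(s,[[*o,97]])[0].astype(int); hsv=cv2.cvtColor(s["color"],cv2.COLOR_RGB2HSV)
R=hsv[v-14:v+15,u-12:u+16]; ys,xs=np.where((R[:,:,2]>130)&(R[:,:,1]<90)); print("bright",[(int(x+u-12),int(y+v-14)) for x,y in zip(xs,ys)][:90])
for nm,lo,hi in(("filehandle",(100,120,60),(130,255,255)),("wedge",(8,50,110),(19,200,255))):
    for k in blobs(c,(425,235,512,340),lo,hi,20)[:1]: print(nm,k.mean(0),on(c,[k.mean(0)],20)[0].round(0))
E
python3 chk.py
```

```text
[496.91448866 323.56396594 228.99613177] [-3.14143719e+00 -9.81601493e-05 -2.95770137e+00] [ 0.31196922 -0.73863997 -0.99829189] 40.2
white [314.7 310.5] [323.9 312.6]
green [314.3 310.9] [320.3 316.7]
yellow [313.7 311.1] [314.3 318.6]
bright [(317, 312), (318, 312), (322, 313), (323, 313), (324, 313), (302, 319), (326, 320), (327, 320), (302, 321), (326, 321), (327, 321), (328, 321), (302, 322), (326, 322), (327, 322), (328, 322), (302, 323), (326, 323), (327, 323), (328, 323), (302, 324), (303, 324), (325, 324), (326, 324), (327, 324), (328, 324)]
filehandle [479.61904762 297.79365079] [ 459. -367.   20.]
wedge [446.         290.87096774] [ 483. -285.   20.]
```

```bash
python3 - <<'E'
from h import *
c=cam("top")
for k in blobs(c,(425,235,512,340),(5,40,80),(25,220,255),20)[:3]:
    w=on(c,k,23)[:,:2].astype(np.float32); print(k.min(0),k.max(0),cv2.minAreaRect(w))
E
```

```text
[443 269] [456 306] ((490.6341247558594, -293.4971923828125), (30.365234375, 94.16604614257812), 86.36885070800781)
[504 250] [511 263] ((558.8709106445312, -450.8974304199219), (17.822935104370117, 34.47694396972656), 82.05706787109375)
```

The wedge is whole and well inside the tray, the dial is at white, and the burnisher hangs in its fork. I'll hand in the job.

```bash
python3 -c "
from cell import env
print(env.job_done())"
```

```text
the job is handed in; nothing more can be done
None
```

I handed the job in at about 40 s: file and wedge in the tray, dial to yellow, seam followed from green to red in contact, burnisher back upright in its fork and dial on white. The hand-in gave no verdict, and the first seam leg measured about 99 mm against the stated 109 mm, so I followed the drawn line, starting about 14 mm before the green dot.

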